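# Centre the porcelain tea caddy on the scale and tare it

### The arm

A 6-joint arm with a two-finger parallel gripper is mounted at the origin on the work surface. World frame = base frame: x ahead of the robot, y to its left, z up, the work surface at z = 0. Lengths are in m, angles in degrees, forces in N, time in s.
With the tool pointing down it reaches from about 0.4 to 0.825 m from the base axis. Payload 7 kg.
Tool frame: the origin (TCP) lies midway between the tips of the shut fingers; the grasp point (between the pads) lies 19 mm behind it; z points along the fingers, y is the line along which they close (so a half turn about z gives the same grasp; the last joint's range is limited). The gripper opens to 88 mm and grips with 3 to 60 N. Pads are 19 mm wide; open, the fingers measure 130 mm over their backs; the gripper's body (78 mm by 193 mm) begins 47 mm behind the grasp point.
Start: joints at [86.179, 20.546, 0.682, 0, -70.136, -16.507], TCP at [0.235, 0.633, 0.227] pointing down, gripper open.
Joint ranges: [-176.03, 176.03], [-82.01, 121.73], [-58.28, 71.71], [-173.87, 95.51], [-174.79, -0.11], [-173.66, 173.66]. Speed limits (degrees/s): [136.94, 136.94, 172.46, 180, 180, 180].

### API

Orientations are given as [roll, pitch, yaw] about the fixed x, y, z axes, in that order (R = Rz(yaw) Ry(pitch) Rx(roll)).
In Python, from plant import ctrl gives the robot as it stands.
- The arm moves only by the tool arm_command, never from a script. Its argument "steps" is a list of rows, each an object with "translation": the shift along the tool's x, y, z in mm, a list of three; "rotation": the turn, a rotation vector about the tool's x, y, z in units of 5 degrees (1.0 is 5 degrees), a list of three; "claw": the finger opening in mm, from 0 to 87.6. In form: [{"translation": [x, y, z], "rotation": [rx, ry, rz], "claw": claw}, ...]. A call has 1 to 5 rows; each row is the pose to reach, as a shift and turn from the pose commanded when the call began, along the tool's axes at that moment; what a row does not reach only later rows make up. A row lasts 1/10 s, in which the tool goes at most 50 mm and 8.59 degrees, less where a joint would pass 70% of its speed; a pose out of reach is approached as far as the arm can. A call with a gripper value outside its range is refused whole. The fingers move at their own pace and stop on an object; the grip force is fixed at half the most. Time passes only in rows, so rows that repeat a pose let the fingers close. It gives the time, the measured TCP pose, the force, the opening and the grip force at its end, in the units of the state.
- ctrl.get_obs(): the state, without advancing time (a new reading comes with each control period).
- ctrl.snapshot(name): name is "scene" or "top"; returns (picture, depth): 384x512x3 uint8, red, green, blue; 384x512 float32, m along the optical axis (not along the pixel's ray), 0 where there is no reading.
- ctrl.calibration(name): a dict with "vertical_fov" (degrees; the focal length in pixels is half the picture's height over the tangent of half this angle, whatever the lens; pixels are square), "cx", "cy" (the principal point, pixels), "rvec" (rotation vector, rad) and "tvec" (3), from world to camera coordinates, as OpenCV has them. Camera axes: x right, y down, z forward; pixel columns grow to the right and rows downward; lengths in m; the calibration is good to about 2 mm. A picture is of the moment at which its call begins. calibration takes no time and is no camera call.
- ctrl.close_job(): hands the job in; it is judged then, once.
The state is a dict: "clock": time; "joint_pos": joint angles; "qvel": joint speeds; "tau": joint torques, N m; "tool_pos": TCP position; "orientation": TCP orientation; "force": force on the tool from outside, world axes, zero at the start; "moment": the same for the moment, N m; "opening": finger opening in m; "gripper_force": force on a finger pad.
Only numpy, scipy, OpenCV 4.12 (cv2) and the standard library are available. Lean on these libraries where they do the work, as an engineer would, in place of code of your own. Each camera call takes 0.05 s, during which the arm holds its last target. There are 200 camera calls.

### The job

Before it is filled with tea, the open porcelain caddy has to stand in the middle of the scale's round pan: tap it there lightly with the fingertips from outside, keeping it upright on the pan and never gripping or lifting it, as it is fragile and wobbles on its narrow foot. Then, with the caddy left standing in the middle, press the tare key (the rectangular one) fully down and let go of it, without pressing the round power key. Leave the other things on the table where they are.

Things in the scene. Friction and masses are not known exactly. Their poses are not given: they have to be found in the camera images.
- caddy: open white porcelain tea caddy off-centre on the scale's pan; about 0.22 kg, round, 78 mm tall: foot 30 mm across, belly (its widest) 58 mm across from 30 to 38 mm up, neck 42 mm at 65 to 70 mm, mouth 45 mm. Origin: centre of the foot's underside, z up. Friction on the pan about 0.4: pushed slowly (under 5 cm/s) at belly height or lower it slides, pushed at the neck or struck fast it may tip
- pan_center (a point): centre of the top face of the scale's flat, round steel pan, 120 mm in diameter, 42 mm above the table; z up, x from the scale's front (key side, towards the robot) to its back, y to the left seen from the front. The scale stays put; its housing, 190 mm long, 152 mm wide and 32 mm high, reaches 125 mm in front of this point and 65 mm behind
- tare_top (a point): centre of the top of the tare key: rectangular, light grey, 22 mm (x) by 30 mm (y), at the scale's front, right of the display seen from the robot, 95 mm in front of the pan's centre and 52 mm to its right, 39 mm above the table, 7 mm proud of the housing; goes straight down 4 mm
- tare (a joint): how far the tare key is pressed: 0 up, 0.004 m fully down; a spring (about 1.2 N to start, 4 N fully down) returns it
- power_top (a point): centre of the top face of the power key: round, light grey, 16 mm in diameter, to the left of the display, 104 mm from the tare key; not to be pressed
- power (a joint): how far the power key is pressed: 0 up, 0.004 m fully down
- filled_caddy: a like caddy with its lid on, 101 mm tall, 58 mm across, standing on the table to the left of the scale; origin under its centre
- loose_lid: the lid of the open caddy, 47 mm across, 31 mm tall, on the table to the right of the scale; origin under its centre
- scoop: steel tea scoop lying on the table to the left of the scale, 125 mm long (bowl at its +x end), 17 mm high; origin on the table under its middle
- gift_box: dark red card gift box, 85 x 85 x 62 mm, on the left of the table; origin under its centre
- gift_box_2: dark red card gift box, 85 x 85 x 62 mm, on the right of the table; origin under its centre
- phone: black telephone lying flat on the right of the table, 150 x 73 x 8 mm; origin under its centre
- marker: black marker pen lying to the right of and before the scale, 125 mm long, 16 mm thick; origin on the table under its middle
There are look-alikes about, which are no part of the job. What is shaped like the caddy but green is not meant.

How it is judged:
By the outcome, as a careful person would: the job done as asked, in the order asked, and still so for the second after the job is handed in, with the robot touching nothing.
It also fails if it takes over 51 s, if anything falls off the work surface, if the arm or the gripper's body presses on something with over 40 N, if the wrist force passes 120 N, or if a joint passes its speed limit or range.

## Working session

There is one attempt and no reset: what is moved stays moved. The work goes in short steps, Python scripts to look and compute and a tool call to move; the robot and the scene stay as the last step left them, time stands still between calls to the robot, and variables do not carry over. Pictures are saved under pics/ and viewed, at most 10 in all, crops included, and the job is handed in when it is done.

Besides the shell and the picture viewer there is one more tool, called after "Request:" as name(argument=value, ...), one argument or row to a line, values as JSON. arm_command: Moves the arm, as the interface text tells. Its arguments: {"type":"object","properties":{"steps":{"type":"array"}},"required":["steps"]}

```bash
mkdir -p pics; cat > h.py <<'E'
from plant import ctrl
import numpy as np, cv2
def cam(n):
    c=ctrl.calibration(n); f=192/np.tan(np.radians(c["vertical_fov"])/2)
    R=cv2.Rodrigues(np.array(c["rvec"],float))[0]; t=np.array(c["tvec"],float).ravel()
    return f,c["cx"],c["cy"],R,t
def ray(n,u,v,z):  # intersect pixel ray with plane z
    f,cx,cy,R,t=cam(n); d=R.T@np.array([(u-cx)/f,(v-cy)/f,1]); o=-R.T@t
    return o+d*(z-o[2])/d[2]
def proj(n,p):
    f,cx,cy,R,t=cam(n); q=R@np.array(p)+t; return f*q[0]/q[2]+cx,f*q[1]/q[2]+cy
def cloud(n,D):
    f,cx,cy,R,t=cam(n); v,u=np.mgrid[:384,:512]
    P=np.stack([(u-cx)/f*D,(v-cy)/f*D,D],-1); return (P-t)@R
E
python3 - <<'E'
from h import *
for n in("scene","top"):
    p,d=ctrl.snapshot(n); np.savez(f"pics/{n}0.npz",p=p,d=d)
    cv2.imwrite(f"pics/{n}0.png",cv2.resize(p[...,::-1],(800,600),interpolation=cv2.INTER_CUBIC))
    c=ctrl.calibration(n); print(n,c, cam(n)[0], -cam(n)[3].T@cam(n)[4])
print(ctrl.get_obs())
E
```

```text
scene {'vertical_fov': 51.15683192603824, 'cx': 254.5245994378499, 'cy': 193.12349232229437, 'rvec': array([ 2.24528679,  1.44911072, -0.37091056]), 'tvec': array([-0.22690344, -0.42037752,  1.34006937])} 401.1226286300532 [ 1.02774763 -0.23283037  0.95577883]
top {'vertical_fov': 55.509846202831106, 'cx': 258.4000238711394, 'cy': 196.51171501021054, 'rvec': array([ 2.20407608, -2.18781319,  0.03325925]), 'tvec': array([0.00128946, 0.54174715, 1.21394169])} 364.85589077359634 [ 0.4921744  -0.0073885   1.23485053]
{'clock': 0.1, 'joint_pos': array([ 8.61816125e+01,  2.05876016e+01,  6.40149460e-01, -1.55738251e-02,
       -7.01357118e+01, -1.65076145e+01]), 'qvel': array([-0.00303204, -0.07240508,  0.01609898,  0.10831145,  0.06718897,
        0.01607825]), 'tau': array([-1.49309024e-03, -5.84162378e+01,  2.93753082e+01,  7.01547459e+00,
        1.01895374e-02, -5.11846156e-05]), 'tool_pos': array([0.23434863, 0.63256427, 0.22572868]), 'orientation': array([ 1.79916104e+02, -9.59453093e-03, -2.03312975e+01]), 'force': array([0.09474198, 0.09480679, 0.45791796]), 'moment': array([ 0.04161235, -0.01882778, -0.04180107]), 'gripper_force': 0.0, 'opening': 0.08756645127864436}
```

View pics/scene0.png

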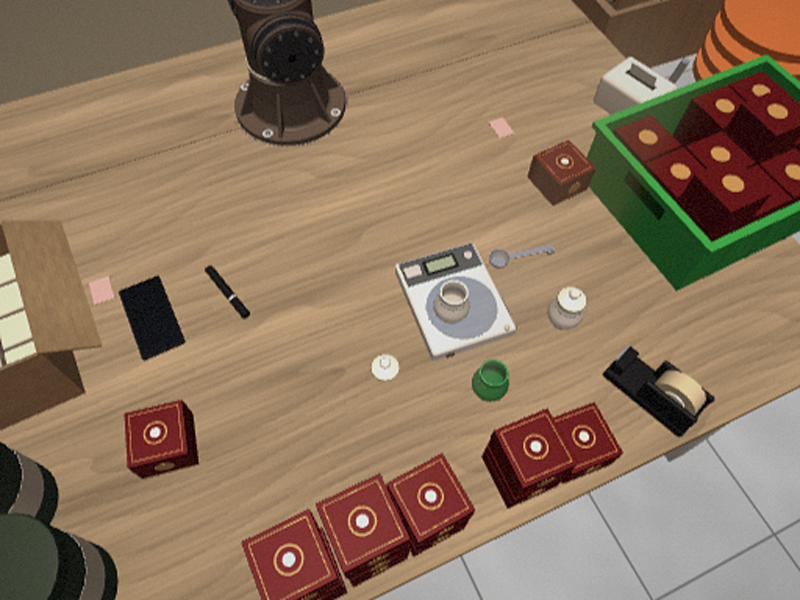

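View pics/top0.png

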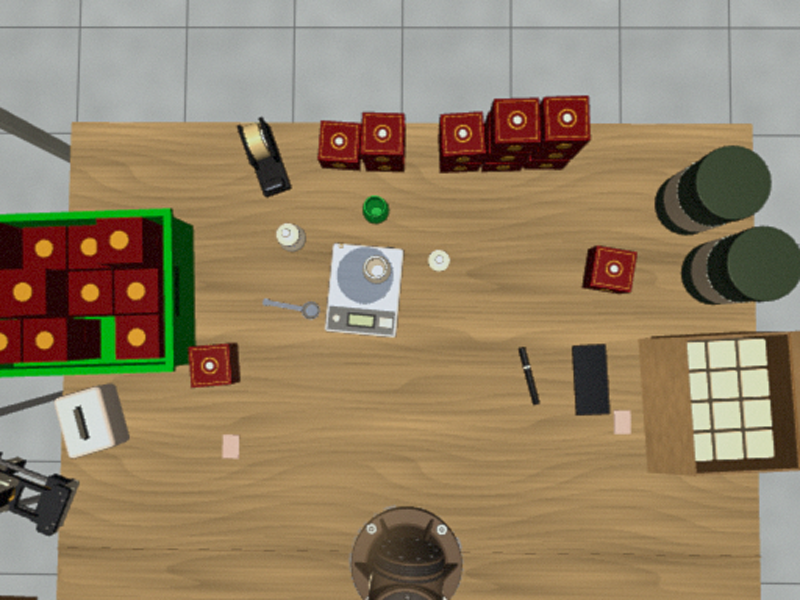

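The white open caddy on the pan is at scene (453,297) and top (376,268). The things it could be confused with, in top pixels, are the green caddy (375,210), the filled lidded caddy (290,236) and the loose lid (438,260). The tare key is near top (386,323) on the right, and the power key is near (336,317) on the left. I'll check the choice in one close crop.

```bash
python3 - <<'E'
from h import *
a=np.load("pics/top0.npz"); b=np.load("pics/scene0.npz")
A=cv2.resize(a["p"][150:220,203:263,::-1],None,fx=6.5,fy=6.5,interpolation=cv2.INTER_CUBIC)
B=cv2.resize(b["p"][150:230,248:334,::-1],None,fx=4.5,fy=4.5,interpolation=cv2.INTER_CUBIC)
H=max(A.shape[0],B.shape[0]); pad=lambda x:cv2.copyMakeBorder(x,0,H-x.shape[0],0,0,0)
cv2.imwrite("pics/crop.png",np.hstack([pad(A),pad(B)]))
print(A.shape,B.shape)
for n,q in(("top",a),("scene",b)):
    P=cloud(n,q["d"]); X,Y,Z=P[...,0],P[...,1],P[...,2]
    m=(abs(X-.58)<.12)&(abs(Y-.05)<.12)&(q["d"]>0)
    for lo,hi in((.025,.036),(.037,.047),(.06,.1),(.1,.13)):
        k=m&(Z>lo)&(Z<hi); 
        if k.sum(): print(n,lo,k.sum(),np.median(P[k],0).round(4),P[k].min(0).round(3),P[k].max(0).round(3))
E
```

```text
(455, 390, 3) (360, 387, 3)
top 0.025 1422 [0.5449 0.0951 0.0316] [ 0.48  -0.069  0.025] [0.678 0.169 0.036]
top 0.037 829 [0.5939 0.0984 0.0413] [0.486 0.026 0.037] [0.667 0.157 0.047]
top 0.06 106 [0.6093 0.06   0.0883] [0.588 0.035 0.06 ] [0.645 0.089 0.099]
top 0.1 76 [0.6174 0.0614 0.1167] [0.595 0.04  0.1  ] [0.637 0.083 0.123]
scene 0.025 1902 [0.5545 0.0816 0.0322] [ 0.478 -0.069  0.025] [0.677 0.17  0.036]
scene 0.037 1032 [0.6171 0.0968 0.0417] [0.497 0.029 0.037] [0.667 0.155 0.047]
scene 0.06 295 [0.6227 0.0607 0.0851] [0.589 0.033 0.061] [0.645 0.087 0.1  ]
scene 0.1 194 [0.6185 0.0606 0.1136] [0.594 0.04  0.1  ] [0.638 0.083 0.124]
```

View pics/crop.png

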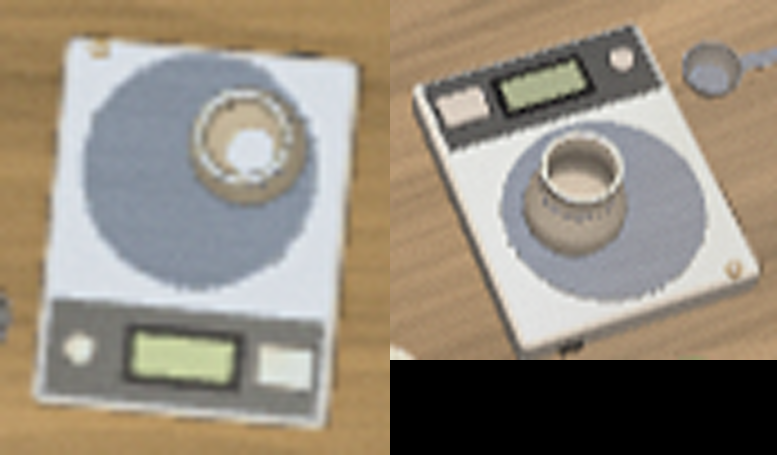

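Crop: the white open caddy's mouth is at (243,137) and the pan centre is near (200,171). The rectangular tare key is at (286,367) and the round power key at (79,349). The choice is clear, so now I compute positions.

```bash
python3 - <<'E'
from h import *
a=np.load("pics/top0.npz"); b=np.load("pics/scene0.npz")
T=lambda x,y:(203+(x+.5)/6.5-.5,150+(y+.5)/6.5-.5)
S=lambda x,y:(248+(x-390+.5)/4.5-.5,150+(y+.5)/4.5-.5)
r=lambda n,p,z:ray(n,*p,z)[:2].round(4)
print("mouth",r("top",T(243,137),.120),r("scene",S(582,168),.120))
print("tare",r("top",T(286,367),.039),r("scene",S(463,104),.039))
print("power",r("top",T(79,349),.039),r("scene",S(622,59),.039))
for n,q in(("top",a),("scene",b)):
    hsv=cv2.cvtColor(q["p"],cv2.COLOR_RGB2HSV); P=cloud(n,q["d"])
    m=((hsv[...,0]>105)&(hsv[...,0]<130)&(hsv[...,1]>30)&(hsv[...,1]<110)&(hsv[...,2]<190)).astype(np.uint8)
    m[(abs(P[...,0]-.6)>.085)|(abs(P[...,1]-.09)>.085)]=0
    c=max(cv2.findContours(m,0,cv2.CHAIN_APPROX_NONE)[0],key=cv2.contourArea)
    pts=np.float32([ray(n,*p[0],.042)[:2] for p in cv2.convexHull(c)])
    print(n,"pan",cv2.minEnclosingCircle(pts*1000),cv2.fitEllipse(pts*1000))
    k=(P[...,2]>.112)&(P[...,2]<.126)&(abs(P[...,0]-.615)<.04)&(abs(P[...,1]-.06)<.04)
    print("rim",cv2.minEnclosingCircle(np.float32(P[k][:,:2]*1000)))
E
```

```text
mouth [0.6163 0.0614] [0.6154 0.0624]
tare [0.5091 0.0435] [0.506  0.0458]
power [0.5174 0.1482] [0.5161 0.1489]
top pan ((607.6107177734375, 88.0258560180664), 58.7528076171875) ((607.9351806640625, 88.66251373291016), (114.57828521728516, 116.55662536621094), 92.0484390258789)
rim ((617.0726928710938, 61.73824691772461), 22.100419998168945)Traceback (most recent call last):
  File "<stdin>", line 15, in <module>
cv2.error: OpenCV(4.12.0) /io/opencv/modules/imgproc/src/shapedescr.cpp:361: error: (-201:Incorrect size of input array) There should be at least 5 points to fit the ellipse in function 'fitEllipseNoDirect'
```

Request:
arm_command(
  steps=[
    {"translation":[36,35,0],"rotation":[0,0,1],"claw":0},
    {"translation":[72,70,0],"rotation":[0,0,2],"claw":0},
    {"translation":[108,104,0],"rotation":[0,0,3],"claw":0},
    {"translation":[144,139,0],"rotation":[0,0,4],"claw":0},
    {"translation":[180,173,0],"rotation":[0,0,5],"claw":0},
  ],
)

```text
clock: 0.6
tool_pos: [0.3435, 0.4061, 0.2263]
orientation: [180.0, -0.0, -45.5]
force: [1.6, -0.1, 0.6]
opening: 0.0533
gripper_force: 0.0
```

```bash
cat >> h.py <<'E'
def go(x,y,z,yaw):  # shift (tool mm) and rz units to a world target, from the present pose
    from scipy.spatial.transform import Rotation as Ro
    o=ctrl.get_obs(); R=Ro.from_euler("xyz",o["orientation"],degrees=True)
    G=Ro.from_euler("xyz",[180,0,yaw],degrees=True)
    print(o["clock"].__round__(2),o["tool_pos"].round(4),o["orientation"].round(1),o["force"].round(1),"->",
      (R.inv().apply(np.array([x,y,z])-o["tool_pos"])*1000).round(1),((R.inv()*G).as_rotvec(degrees=True)/5).round(2))
E
python3 -c "
from h import *
go(.38,.33,.226,-71.6);go(.635,.005,.12,-71.6)"
```

```text
0.6 [0.3435 0.4061 0.2263] [180.   -0.  -45.5] [ 1.6 -0.1  0.6] -> [79.8 27.3  0.3] [ 0.   -0.    5.22]
0.6 [0.3435 0.4061 0.2263] [180.   -0.  -45.5] [ 1.6 -0.1  0.6] -> [490.4  73.1 106.4] [ 0.   -0.    5.22]
```

Request:
arm_command(
  steps=[
    {"translation":[47,7,0],"rotation":[0,0,1],"claw":0},
    {"translation":[94,14,0],"rotation":[0,0,2],"claw":0},
    {"translation":[141,21,0],"rotation":[0,0,3],"claw":0},
    {"translation":[188,28,0],"rotation":[0,0,4],"claw":0},
    {"translation":[235,35,0],"rotation":[0,0,5.22],"claw":0},
  ],
)

```text
clock: 1.1
tool_pos: [0.4841, 0.2147, 0.2266]
orientation: [-180.0, 0.0, -71.6]
force: [1.1, 1.0, -0.6]
opening: 0.013
gripper_force: 0.0
```

```bash
python3 -c "
from h import *
go(.635,.005,.15,-71.6)"
```

```text
1.1 [0.4841 0.2147 0.2266] [-180.     0.   -71.6] [ 1.1  1.  -0.6] -> [246.6 -77.1  76.6] [-0.    0.   -0.01]
```

Request:
arm_command(
  steps=[
    {"translation":[46,-14,0],"rotation":[0,0,0],"claw":0},
    {"translation":[92,-28,0],"rotation":[0,0,0],"claw":0},
    {"translation":[138,-43,0],"rotation":[0,0,0],"claw":0},
    {"translation":[184,-58,0],"rotation":[0,0,0],"claw":0},
    {"translation":[228,-71,0],"rotation":[0,0,0],"claw":0},
  ],
)

```text
clock: 1.6
tool_pos: [0.6243, 0.021, 0.2261]
orientation: [180.0, 0.0, -71.4]
force: [0.3, 1.6, 0.3]
opening: 0.0004
gripper_force: 0.0
```

Request:
arm_command(
  steps=[
    {"translation":[20,-6,30],"rotation":[0,0,0],"claw":0},
    {"translation":[20,-6,70],"rotation":[0,0,0],"claw":0},
    {"translation":[20,-6,100],"rotation":[0,0,0],"claw":0},
    {"translation":[20,-6,110],"rotation":[0,0,0],"claw":0},
    {"translation":[20,-6,110],"rotation":[0,0,0],"claw":0},
  ],
)

```text
clock: 2.1
tool_pos: [0.6346, 0.0056, 0.1151]
orientation: [179.8, 0.0, -71.4]
force: [0.2, 0.2, 0.9]
opening: 0.0002
gripper_force: 0.0
```

```bash
python3 - <<'E'
from h import *
a,d=ctrl.snapshot("top"); b,_=ctrl.snapshot("scene")
A=cv2.resize(a[145:225,205:285,::-1],(400,400),interpolation=cv2.INTER_CUBIC)
B=cv2.resize(b[140:220,248:328,::-1],(400,400),interpolation=cv2.INTER_CUBIC)
cv2.imwrite("pics/c2.png",np.hstack([A,B]))
go(.635,.005,.064,-71.6)
E
```

```text
2.2 [0.6365 0.0062 0.118 ] [-179.9   -0.   -71.4] [ 0.8 -1.2  0.4] -> [ 0.7  1.9 54. ] [-0.02 -0.01  0.04]
```

View pics/c2.png

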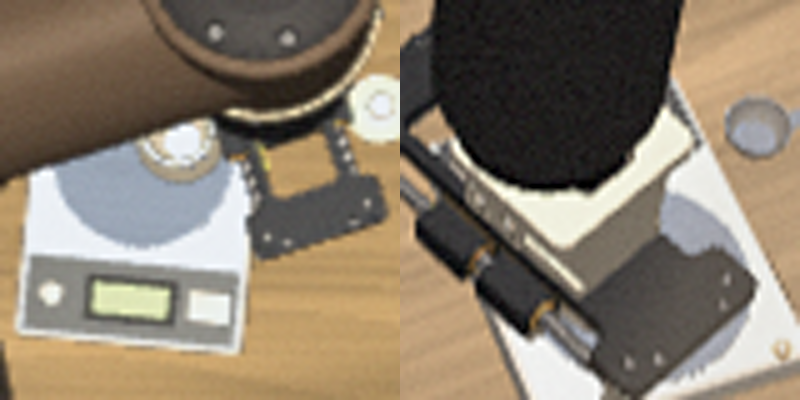

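The top view still shows the caddy (180,140 in the crop) standing untouched. The gripper is to its right, above the loose lid (375,105). Next I descend beside the caddy.

Request:
arm_command(
  steps=[
    {"translation":[0,1,20],"rotation":[0,0,0],"claw":0},
    {"translation":[0,1,40],"rotation":[0,0,0],"claw":0},
    {"translation":[0,1,50],"rotation":[0,0,0],"claw":0},
    {"translation":[0,1,52],"rotation":[0,0,0],"claw":0},
    {"translation":[-8,1,52],"rotation":[0,0,0],"claw":0},
  ],
)

```text
clock: 2.7
tool_pos: [0.6327, 0.013, 0.0656]
orientation: [-179.9, -0.0, -71.5]
force: [0.6, 0.9, 0.1]
opening: 0.0007
gripper_force: 0.0
```

```bash
python3 -c "
from h import *
go(.635,.005,.064,-71.6)
go(.6073+.315*.0385,.0882-.949*.0385,.064,-71.6)"
```

```text
2.7 [0.6327 0.013  0.0656] [-179.9   -0.   -71.5] [0.6 0.9 0.1] -> [8.3 0.4 1.6] [-0.01 -0.    0.03]
2.7 [0.6327 0.013  0.0656] [-179.9   -0.   -71.5] [0.6 0.9 0.1] -> [-40.9   0.3   1.5] [-0.01 -0.    0.03]
```

Request:
arm_command(
  steps=[
    {"translation":[-3,0,0],"rotation":[0,0,0],"claw":0},
    {"translation":[-6,0,0],"rotation":[0,0,0],"claw":0},
    {"translation":[-8,0,0],"rotation":[0,0,0],"claw":0},
    {"translation":[-10,0,0],"rotation":[0,0,0],"claw":0},
    {"translation":[-12,0,0],"rotation":[0,0,0],"claw":0},
  ],
)

```text
clock: 3.2
tool_pos: [0.6282, 0.0247, 0.0648]
orientation: [-180.0, -0.0, -71.4]
force: [0.9, -0.4, 0.1]
opening: 0.0006
gripper_force: 0.0
```

Request:
arm_command(
  steps=[
    {"translation":[-2,0,0],"rotation":[0,0,0],"claw":0},
    {"translation":[-4,0,0],"rotation":[0,0,0],"claw":0},
    {"translation":[-6,0,0],"rotation":[0,0,0],"claw":0},
    {"translation":[-8,0,0],"rotation":[0,0,0],"claw":0},
    {"translation":[-10,0,0],"rotation":[0,0,0],"claw":0},
  ],
)

```text
clock: 3.7
tool_pos: [0.625, 0.0341, 0.0646]
orientation: [-180.0, -0.0, -71.4]
force: [1.1, -1.5, 1.4]
opening: 0.0004
gripper_force: 0.8
```

```bash
python3 - <<'E'
from h import *
a,d=ctrl.snapshot("top"); b,_=ctrl.snapshot("scene")
A=cv2.resize(a[145:225,205:285,::-1],(400,400),interpolation=cv2.INTER_CUBIC)
B=cv2.resize(b[140:220,248:328,::-1],(400,400),interpolation=cv2.INTER_CUBIC)
cv2.imwrite("pics/c3.png",np.hstack([A,B]))
go(.6073+.315*.0385,.0882-.949*.0385,.064,-71.6)
E
```

```text
3.8 [0.6249 0.0342 0.0646] [-180.     0.   -71.4] [ 0.5 -0.1  0.2] -> [-18.3  -0.3   0.6] [-0.    0.    0.04]
```

View pics/c3.png

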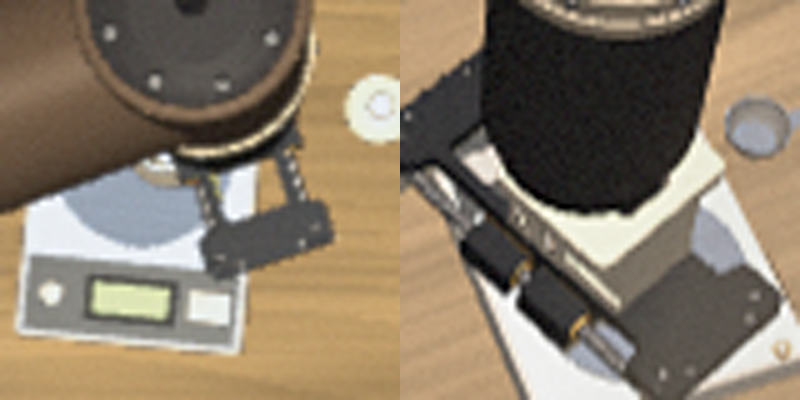

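The arm hides the caddy here; contact has been felt (1.5 N). I push to about 4 mm short, then back off and measure.

Request:
arm_command(
  steps=[
    {"translation":[-2,0,0],"rotation":[0,0,0],"claw":0},
    {"translation":[-4,0,0],"rotation":[0,0,0],"claw":0},
    {"translation":[-6,0,0],"rotation":[0,0,0],"claw":0},
    {"translation":[-8,0,0],"rotation":[0,0,0],"claw":0},
    {"translation":[-10,0,0],"rotation":[0,0,0],"claw":0},
  ],
)

```text
clock: 4.3
tool_pos: [0.6217, 0.0436, 0.0646]
orientation: [180.0, 0.0, -71.4]
force: [0.3, -1.6, 0.6]
opening: 0.0003
gripper_force: 0.8
```

Request:
arm_command(
  steps=[
    {"translation":[-2,0,0],"rotation":[0,0,0],"claw":0},
    {"translation":[-4,0,0],"rotation":[0,0,0],"claw":0},
    {"translation":[-4,0,0],"rotation":[0,0,0],"claw":0},
    {"translation":[4,0,0],"rotation":[0,0,0],"claw":0},
    {"translation":[30,0,0],"rotation":[0,0,0],"claw":0},
  ],
)

```text
clock: 4.8
tool_pos: [0.6313, 0.016, 0.0646]
orientation: [-180.0, 0.0, -71.3]
force: [0.9, 0.4, -0.0]
opening: 0.0003
gripper_force: 0.0
```

Request:
arm_command(
  steps=[
    {"translation":[40,0,0],"rotation":[0,0,0],"claw":0},
    {"translation":[80,0,-20],"rotation":[0,0,0],"claw":0},
    {"translation":[120,0,-30],"rotation":[0,0,0],"claw":0},
    {"translation":[130,0,-30],"rotation":[0,0,0],"claw":0},
    {"translation":[130,0,-30],"rotation":[0,0,0],"claw":0},
  ],
)

```text
clock: 5.3
tool_pos: [0.6728, -0.1103, 0.0941]
orientation: [180.0, 0.0, -71.6]
force: [-1.4, 0.5, -0.9]
opening: 0.0004
gripper_force: 0.0
```

```bash
cat > m.py <<'E'
from h import *
import sys
a,d=ctrl.snapshot("top"); b,e=ctrl.snapshot("scene")
A=cv2.resize(a[145:225,205:285,::-1],(400,400),interpolation=cv2.INTER_CUBIC)
B=cv2.resize(b[140:220,248:328,::-1],(400,400),interpolation=cv2.INTER_CUBIC)
cv2.imwrite("pics/"+sys.argv[1],np.hstack([A,B]))
for n,D in(("top",d),("scene",e)):
    P=cloud(n,D); k=(P[...,2]>.112)&(P[...,2]<.126)&(abs(P[...,0]-.61)<.045)&(abs(P[...,1]-.08)<.045)
    print(n,k.sum(),cv2.minEnclosingCircle(np.float32(P[k][:,:2]*1000)) if k.any() else "")
go(.6073+.315*.0385,.0882-.949*.0385,.064,-71.6)
E
python3 m.py c4.png
```

```text
top 0 
scene 117 ((607.4837646484375, 83.54957580566406), 23.102615356445312)
5.4 [ 0.6721 -0.1082  0.0938] [179.9   0.  -71.5] [ 0.5  0.6 -0.1] -> [-168.3   -0.9   29.9] [0.01 0.01 0.02]
```

View pics/c4.png

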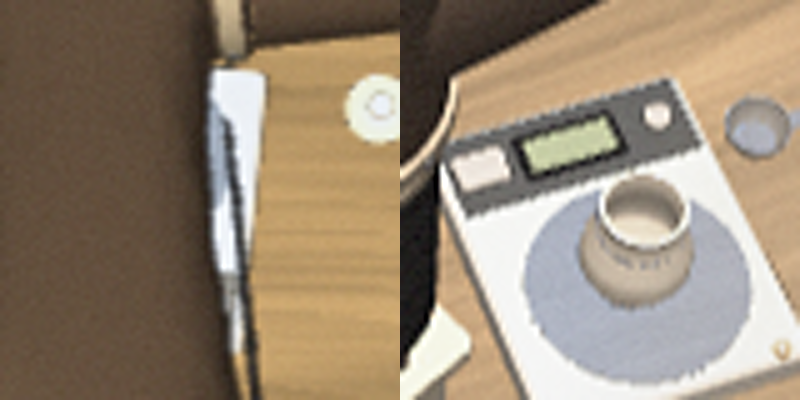

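The scene view shows the caddy upright (mouth at 644,211) and just short of the centre. The pan runs from 524 to 751 in columns and its bottom edge is at row 384. I'll check the pan centre from this view.

```bash
python3 - <<'E'
from h import *
b,_=ctrl.snapshot("scene")
hsv=cv2.cvtColor(b,cv2.COLOR_RGB2HSV)
print(hsv[140+350//5,248+240//5], hsv[140+300//5,248+150//5],hsv[140+370//5,248+140//5])
lab=cv2.cvtColor(b,cv2.COLOR_RGB2LAB).astype(int)
m=((lab[...,2]<124)&(lab[...,0]<195)&(lab[...,0]>110)).astype(np.uint8)
z=np.zeros_like(m); z[172:222,268:322]=m[172:222,268:322]
c=max(cv2.findContours(z,0,cv2.CHAIN_APPROX_NONE)[0],key=cv2.contourArea)
pts=np.float32([ray("scene",*p[0],.042)[:2]*1000 for p in cv2.convexHull(c)])
print(len(pts),cv2.minEnclosingCircle(pts),cv2.fitEllipse(pts))
s=lambda x,y:ray("scene",248+(x-400+.5)/5-.5,140+(y+.5)/5-.5,.12)[:2]
print(s(644,211))
S=lambda x,y,z:ray("scene",248+(x-400+.5)/5-.5,140+(y+.5)/5-.5,z)[:2].round(4)
print("tare",S(482,168,.039),"power",S(658,115,.039))
E
```

```text
[114  19 190] [113  26 194] [ 30   1 245]
22 ((605.604248046875, 89.07282257080078), 58.22587966918945) ((605.5282592773438, 89.00725555419922), (114.38739776611328, 115.88209533691406), 171.00079345703125)
[0.60845519 0.08277978]
tare [0.5076 0.0456] power [0.5158 0.1492]
```

```bash
python3 -c "
from h import *
go(.6224,.0418,.0646,-71.4);go(.6187,.0527,.0646,-71.4)"
```

```text
5.45 [ 0.6721 -0.1076  0.0939] [179.9   0.  -71.4] [-0.4 -0.2  0.6] -> [-157.4   -0.5   29.4] [ 0.01  0.01 -0.  ]
5.45 [ 0.6721 -0.1076  0.0939] [179.9   0.  -71.4] [-0.4 -0.2  0.6] -> [-168.9   -0.5   29.4] [ 0.01  0.01 -0.  ]
```

Request:
arm_command(
  steps=[
    {"translation":[-40,0,0],"rotation":[0,0,0],"claw":0},
    {"translation":[-80,0,10],"rotation":[0,0,0],"claw":0},
    {"translation":[-120,0,24],"rotation":[0,0,0],"claw":0},
    {"translation":[-140,0,30],"rotation":[0,0,0],"claw":0},
    {"translation":[-150,0,30],"rotation":[0,0,0],"claw":0},
  ],
)

```text
clock: 5.95
tool_pos: [0.6231, 0.0369, 0.0635]
orientation: [179.9, 0.0, -71.2]
force: [0.4, 0.0, 0.0]
opening: 0.0003
gripper_force: 0.0
```

Request:
arm_command(
  steps=[
    {"translation":[-4,0,0],"rotation":[0,0,0],"claw":0},
    {"translation":[-7,0,0],"rotation":[0,0,0],"claw":0},
    {"translation":[-9,0,0],"rotation":[0,0,0],"claw":0},
    {"translation":[-11,0,0],"rotation":[0,0,0],"claw":0},
    {"translation":[-13,0,0],"rotation":[0,0,0],"claw":0},
  ],
)

```text
clock: 6.45
tool_pos: [0.621, 0.0458, 0.0647]
orientation: [-180.0, -0.0, -71.5]
force: [-0.7, 0.5, -0.5]
opening: -0.0001
gripper_force: 0.0
```

Request:
arm_command(
  steps=[
    {"translation":[-2,0,0],"rotation":[0,0,0],"claw":0},
    {"translation":[-4,0,0],"rotation":[0,0,0],"claw":0},
    {"translation":[-6,0,0],"rotation":[0,0,0],"claw":0},
    {"translation":[-6.5,0,0],"rotation":[0,0,0],"claw":0},
    {"translation":[-6.5,0,0],"rotation":[0,0,0],"claw":0},
  ],
)

```text
clock: 6.95
tool_pos: [0.6188, 0.0525, 0.0646]
orientation: [-180.0, -0.0, -71.4]
force: [-0.7, -0.4, -0.7]
opening: 0.0003
gripper_force: 0.4
```

Request:
arm_command(
  steps=[
    {"translation":[5,0,0],"rotation":[0,0,0],"claw":0},
    {"translation":[30,0,0],"rotation":[0,0,0],"claw":0},
    {"translation":[70,0,-20],"rotation":[0,0,0],"claw":0},
    {"translation":[110,0,-30],"rotation":[0,0,0],"claw":0},
    {"translation":[150,0,-30],"rotation":[0,0,0],"claw":0},
  ],
)

```text
clock: 7.45
tool_pos: [0.6681, -0.091, 0.0966]
orientation: [-179.8, -0.0, -71.4]
force: [0.9, 1.2, 0.6]
opening: 0.0005
gripper_force: 0.0
```

Request:
arm_command(
  steps=[
    {"translation":[40,20,-20],"rotation":[0,0,0],"claw":0},
    {"translation":[80,40,-40],"rotation":[0,0,0],"claw":0},
    {"translation":[100,60,-50],"rotation":[0,0,0],"claw":0},
    {"translation":[100,80,-50],"rotation":[0,0,0],"claw":0},
    {"translation":[100,80,-50],"rotation":[0,0,0],"claw":0},
  ],
)

```text
clock: 7.95
tool_pos: [0.6206, -0.2117, 0.1449]
orientation: [-180.0, 0.0, -71.6]
force: [0.1, 0.5, -1.0]
opening: 0.0003
gripper_force: 0.0
```

```bash
python3 m.py c5.png
```

```text
top 61 ((607.8756713867188, 87.35052490234375), 22.11551284790039)
scene 111 ((606.4765014648438, 88.48485565185547), 22.513235092163086)
8.05 [ 0.6224 -0.2104  0.1447] [-180.    -0.   -71.5] [-0.2 -0.  -0. ] -> [-249.4  -80.4   80.8] [-0.   -0.    0.03]
```

View pics/c5.png

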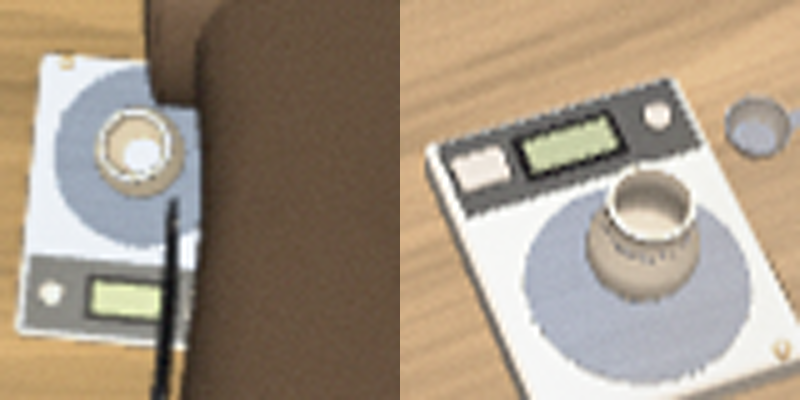

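The caddy stands upright in the middle, within about 1 mm in both views: mouth at (136,145) in the top view, (652,205) in the scene view. Next is the tare key.

```bash
python3 -c "
from h import *
go(.508,.045,.145,-5)"
```

```text
8.05 [ 0.6224 -0.2104  0.1447] [-180.    -0.   -71.5] [-0.2 -0.  -0. ] -> [-278.5   27.3   -0.3] [ -0.    -0.   -13.29]
```

Request:
arm_command(
  steps=[
    {"translation":[-31,3,0],"rotation":[0,0,-1.5],"claw":0},
    {"translation":[-62,6,0],"rotation":[0,0,-3],"claw":0},
    {"translation":[-93,9,0],"rotation":[0,0,-4.5],"claw":0},
    {"translation":[-124,12,0],"rotation":[0,0,-6],"claw":0},
    {"translation":[-155,15,0],"rotation":[0,0,-7.5],"claw":0},
  ],
)

```text
clock: 8.55
tool_pos: [0.559, -0.0659, 0.1443]
orientation: [180.0, 0.0, -33.6]
force: [0.1, 0.7, 0.7]
opening: 0.0005
gripper_force: 0.0
```

```bash
python3 -c "
from h import *
go(.508,.045,.145,-5)"
```

```text
8.55 [ 0.559  -0.0659  0.1443] [180.    0.  -33.6] [0.1 0.7 0.7] -> [-103.8  -64.3   -0.7] [ 0.    0.   -5.71]
```

Request:
arm_command(
  steps=[
    {"translation":[-25,-16,0],"rotation":[0,0,-1.4],"claw":0},
    {"translation":[-50,-32,0],"rotation":[0,0,-2.8],"claw":0},
    {"translation":[-78,-48,0],"rotation":[0,0,-4.3],"claw":0},
    {"translation":[-104,-64,0],"rotation":[0,0,-5.7],"claw":0},
    {"translation":[-104,-64,0],"rotation":[0,0,-5.7],"claw":0},
  ],
)

```text
clock: 9.05
tool_pos: [0.5078, 0.0465, 0.1448]
orientation: [-180.0, -0.0, -5.0]
force: [0.1, -1.5, 0.4]
opening: 0.0003
gripper_force: 0.0
```

```bash
python3 -c "
from h import *
go(.508,.045,.050,-5)"
```

```text
9.05 [0.5078 0.0465 0.1448] [-180.   -0.   -5.] [ 0.1 -1.5  0.4] -> [ 0.3  1.6 94.8] [-0.01 -0.    0.01]
```

Request:
arm_command(
  steps=[
    {"translation":[0,1,30],"rotation":[0,0,0],"claw":0},
    {"translation":[0,1,60],"rotation":[0,0,0],"claw":0},
    {"translation":[0,1,80],"rotation":[0,0,0],"claw":0},
    {"translation":[0,1,92],"rotation":[0,0,0],"claw":0},
    {"translation":[0,1,98],"rotation":[0,0,0],"claw":0},
  ],
)

```text
clock: 9.55
tool_pos: [0.5083, 0.0424, 0.0455]
orientation: [179.9, 0.1, -5.4]
force: [-0.2, -0.4, 0.1]
opening: 0.0004
gripper_force: 0.0
```

Request:
arm_command(
  steps=[
    {"translation":[0,0,3],"rotation":[0,0,0],"claw":0},
    {"translation":[0,0,6],"rotation":[0,0,0],"claw":0},
    {"translation":[0,0,8],"rotation":[0,0,0],"claw":0},
    {"translation":[0,0,10],"rotation":[0,0,0],"claw":0},
    {"translation":[0,0,10],"rotation":[0,0,0],"claw":0},
  ],
)

```text
clock: 10.05
tool_pos: [0.5089, 0.0425, 0.0371]
orientation: [-180.0, -0.1, -5.4]
force: [-1.4, 0.7, 2.6]
opening: 0.0004
gripper_force: 1.3
```

Request:
arm_command(
  steps=[
    {"translation":[0,0,1],"rotation":[0,0,0],"claw":0},
    {"translation":[0,0,2],"rotation":[0,0,0],"claw":0},
    {"translation":[0,0,2.5],"rotation":[0,0,0],"claw":0},
    {"translation":[0,0,3],"rotation":[0,0,0],"claw":0},
    {"translation":[0,0,3],"rotation":[0,0,0],"claw":0},
  ],
)

```text
clock: 10.55
tool_pos: [0.5089, 0.0425, 0.035]
orientation: [-180.0, -0.1, -5.4]
force: [-3.9, 0.5, 17.2]
opening: 0.0001
gripper_force: 8.5
```

The tool reads 17 N at z = 0.035, against 4 N for the spring alone, so the key is on its stop. Release it, move away and check.

Request:
arm_command(
  steps=[
    {"translation":[0,0,-2],"rotation":[0,0,0],"claw":0},
    {"translation":[0,0,-8],"rotation":[0,0,0],"claw":0},
    {"translation":[0,0,-30],"rotation":[0,0,0],"claw":0},
    {"translation":[0,0,-70],"rotation":[0,0,0],"claw":0},
    {"translation":[0,0,-115],"rotation":[0,0,0],"claw":0},
  ],
)

```text
clock: 11.05
tool_pos: [0.5068, 0.0417, 0.1487]
orientation: [179.9, 0.2, -5.4]
force: [1.3, 0.2, -0.6]
opening: 0.0006
gripper_force: 0.0
```

Request:
arm_command(
  steps=[
    {"translation":[0,50,0],"rotation":[0,0,0],"claw":0},
    {"translation":[0,100,0],"rotation":[0,0,0],"claw":0},
    {"translation":[0,150,0],"rotation":[0,0,0],"claw":0},
    {"translation":[0,200,0],"rotation":[0,0,0],"claw":0},
    {"translation":[0,250,0],"rotation":[0,0,0],"claw":0},
  ],
)

```text
clock: 11.55
tool_pos: [0.4837, -0.2083, 0.1487]
orientation: [-180.0, 0.0, -5.4]
force: [0.7, -0.3, 0.5]
opening: 0.0002
gripper_force: 0.0
```

Request:
arm_command(
  steps=[
    {"translation":[0,0,0],"rotation":[0,0,0],"claw":0},
    {"translation":[0,0,0],"rotation":[0,0,0],"claw":0},
    {"translation":[0,0,0],"rotation":[0,0,0],"claw":0},
  ],
)

```text
clock: 11.85
tool_pos: [0.4844, -0.2061, 0.1484]
orientation: [-180.0, 0.0, -5.4]
force: [-0.4, 0.6, 0.1]
opening: 0.0002
gripper_force: 0.0
```

```bash
python3 m.py c6.png
```

```text
top 60 ((607.9708251953125, 87.25642395019531), 22.264602661132812)
scene 113 ((605.7330322265625, 88.19462585449219), 22.32431411743164)
11.95 [ 0.4848 -0.2054  0.1486] [-180.     0.    -5.3] [ 0.9 -0.   0.4] -> [ 110.2 -268.4   84.6] [-0.    0.   13.25]
```

View pics/c6.png

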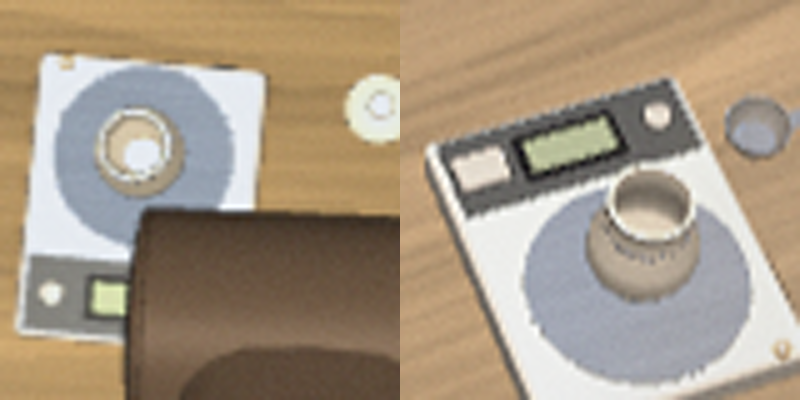

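The caddy still stands upright in the middle of the pan, the tare key is back up, and the lid and scoop have not moved. I hand in.

```bash
python3 -c "
from h import *
print(ctrl.close_job())"
```

```text
the job is handed in; nothing more can be done
None
```

The caddy stands upright within about 1 mm of the pan's centre by both cameras, the tare key was pressed to its stop and released without the power key being touched, and the job was handed in at about 12 s.

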